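Set a sprung telescopic stand leg to its mark and hold the cam closed

TASK

A sprung telescopic stand leg lies clamped in a wooden cradle: push the sliding leg in until the white edge of its black collar lies on the red band of the inner tube, with the orange cam lever still open, and pause there. Then, keeping that edge on the band, squeeze the orange cam lever fully closed towards the fixed black heel on the collar. Finish holding: one finger on the lever and one on the heel, lever closed and edge still on the band, nothing let go; leave the other things on the bench where they are.

Things in the scene. Friction and masses are not known exactly. Their poses are not given: they have to be found in the camera images.
- stand: the cradle: fixed wooden board 90 x 560 x 18 mm, origin under its middle on the bench. A fixed 20 mm aluminium inner tube runs along the cradle's y axis, its axis 55 mm above the bench, from a wooden clamp block (70 x 50 mm, 80 mm high, knob to 98 mm) at cradle y = -230 mm. The sliding leg (grey sleeve with black collar, rubber foot at its +y end) slides over it. Ignore the thin dark rings
- mark: the red band, 10 mm wide along the tube, 23 mm in diameter, round the inner tube between clamp block and collar; fixed, at cradle y from -45 to +5 mm. Origin on the tube axis at the middle of the band; its y axis runs along the tube towards the foot
- collar_edge (a point): the edge to be set on the mark: the white-rimmed block-side (-y) end of the black collar, the point on the tube axis. The collar is 34 mm in diameter (top 72 mm above the bench) and reaches from here 64 mm towards the foot
- leg (a joint): how far the leg is pushed in towards the clamp block (cradle -y), m: 0 = fully out, as at the start, collar edge then at cradle y = +40 mm; at most 0.12. A spring pushes it out with 3.6 N at 0 and 5.1 N at 0.1, plus 0.6 N of friction: it returns to 0 when let go. The closed lever does not lock it, only the hand holds it
- cam_lever (a joint): how far the cam lever has slid along the collar towards the heel (cradle +y), m: 0 = open, 0.016 = fully closed against its stop; starts 0 to 3 mm. No spring, stays where it is left, about 2 N of friction
- cam_tab (a point): the upright orange tab of the cam lever, 26 mm wide (x), 8 mm thick (y), its top 118 mm above the bench. This point: in the middle of the foot of its block-side (-y) face, 72 mm above the bench, 14 mm from the collar edge when open, 30 mm when closed. Pushing this face towards +y closes the lever
- heel (a point): the upright black heel fixed on the collar, 26 mm wide (x), 10 mm thick (y), top 117 mm above the bench. This point: in the middle of the foot of its foot-side (+y) face, 72 mm above the bench, 56 mm from the collar edge. Pushing this face towards -y pushes the leg in. From the tab's -y face to this face: 42 mm with the lever open, 26 mm closed; there is room for a finger outside each
- sander: bystander: blue plastic corner sander, about 180 x 85 x 96 mm, loose, origin under its middle
- bushing_kit: bystander: grey router guide bushing kit with brass bushings, 110 x 150 x 42 mm, loose, origin under its middle
- square: bystander: combination square with a 300 mm steel rule and red head, lying flat, 20 mm high, loose, origin under the middle of the rule
- bowl: bystander: white ceramic bowl of wooden plugs, 136 mm in diameter, 52 mm high, loose, origin under its middle
- mallet: bystander: wooden mallet, 230 mm long, head 60 x 110 x 60 mm, loose, origin under its middle
- caddy_rim (a point): bystander: a point near the rim of the turntable caddy (200 mm round wooden plate with four cups of bits, 184 mm high, turning about its post)

How it is judged:
On the way:
1. the leg is held with the collar edge on the red band while the cam lever is still open (y of collar_edge in the frame of mark between -0.005 and 0.005 m and value of joint cam_lever below 0.006 m), for 0.2 s.
At the end, for the whole second after the job is handed in: The collar edge is within 5 mm of the middle of the red band (so on the band), the cam lever has slid at least 13.5 of its 16 mm, the leg is still, and the fingers press on both the orange tab and the black heel with more than 1 N each (y of collar_edge in the frame of mark between -0.005 and 0.005 m and value of joint cam_lever above 0.0135 m and contact force between the fingers and cam_lever above 1 N and contact force between the fingers and leg_c3 above 1 N and velocity of joint leg between -0.01 and 0.01 m/s); the arm keeps its last pose, push and grip.
It fails at once if the cam lever is slid shut (past 8 mm) while the collar edge is off the band by more than 8 mm from its middle (value of joint cam_lever above 0.008 m and (y of collar_edge in the frame of mark above 0.008 m or y of collar_edge in the frame of mark below -0.008 m)).
It fails at once if a bystander is shifted by more than 30 mm (distance of any of sander, bushing_kit, square, bowl, mallet, caddy_rim from where it was at the start of the episode above 0.03 m).
It also fails if it takes over 42 s, if anything falls off the work surface, if the arm or the gripper's body presses on something with over 40 N, if the wrist force passes 120 N, or if a joint passes its speed limit or range.

ROBOT

A 6-joint arm with a two-finger parallel gripper is mounted at the origin on the work surface. World frame = base frame: x ahead of the robot, y to its left, z up, the work surface at z = 0. Lengths are in m, angles in rad, forces in N, time in s.
With the tool pointing down it reaches from about 0.375 to 0.975 m from the base axis. Payload 3.8 kg.
Tool frame: the origin (TCP) lies on the centre line of the jaws, within the pads' length; the fingertips stand 17 mm ahead of it and the grasp point (between the pads) lies 2 mm behind it (bot.tip_extent is the distance from the TCP to the fingertips, in m); z points along the fingers, y is the line along which they close (so a half turn about z gives the same grasp; the last joint's range is limited). The gripper opens to 85 mm and grips with 20 to 120 N. Pads are 22 mm wide; open, the fingers measure 114 mm over their backs; the gripper's body (76 mm by 85 mm) begins 54 mm behind the grasp point. The pads swing forward as they close: fully open they stand 13 mm farther back than shut.
Start: joints at [-1.214, 0.264, 1.604, -0, 1.274, -0.037], TCP at [0.259, -0.623, 0.248] pointing down, gripper open.
Joint ranges: [-2.63, 2.63], [-0.94, 2.18], [0.31, 2.57], [-1.31, 4.45], [0, 2.66], [-2.55, 2.55]. Speed limits (rad/s): [2.57, 2.57, 3.14, 3.14, 3.14, 3.14].

INTERFACE

Orientations are given as a rotation vector (axis times angle).
In Python, from workcell import readout, read_camera, finish_job, bot gives the robot as it stands.
- The arm moves only by the tool jog_arm, never from a script. Its argument "deltas" is one flat list of numbers, 7 for each row, row after row: the shift along the tool's x, y, z in m, then the turn, a rotation vector about the tool's x, y, z in degrees, then the gripper command: -1 is shut, 1 is fully open, values between are in proportion. A call has 1 to 8 rows; each row is the pose to reach, as a shift and turn from the pose commanded when the call began, along the tool's axes at that moment; what a row does not reach only later rows make up. A row lasts 1/10 s, in which the tool goes at most 50 mm and 8.59 degrees, less where a joint would pass 70% of its speed; a pose out of reach is approached as far as the arm can. A call with a gripper value outside its range is refused whole. The fingers move at their own pace and stop on an object; "squeeze" is the grip in N (left out, the last holds). Time passes only in rows, so rows that repeat a pose let the fingers close. It gives the time, the measured TCP pose, the force, the opening and the grip force at its end, in the units of the state.
- readout.read_state(): the state, without advancing time (a new reading comes with each control period).
- read_camera(name): name is "scene" or "top" or "wrist"; returns a dict with "color" (400x640x3 uint8, blue, green, red), "fx", "fy", "cx", "cy" (pixels), "origin" and "attitude" of the camera in the world. Camera axes: x right, y down, z forward; pixel columns grow to the right and rows downward; lengths in m; the calibration is good to about 2 mm. A picture is of the moment at which its call begins. There is no depth.
- finish_job(): hands the job in; it is judged then, once.
The state is a dict: "time": time; "q": joint angles; "joint_vel": joint speeds; "joint_torque": joint torques, N m; "tool_pos": TCP position; "tcp_rot": TCP orientation; "wrist_force": force on the tool from outside, world axes, zero at the start; "torque": the same for the moment, N m; "width": opening from 0.0 (shut) to 1.0 (fully open); "grip_force": force on a finger pad.
Only numpy, scipy, OpenCV 4.12 (cv2) and the standard library are available. Lean on these libraries where they do the work, as an engineer would, in place of code of your own. Each camera call takes 0.05 s, during which the arm holds its last target. There are 200 camera calls.

## Working session

There is one attempt and no reset: what is moved stays moved. The work goes in short steps, Python scripts to look and compute and a tool call to move; the robot and the scene stay as the last step left them, time stands still between calls to the robot, and variables do not carry over. Pictures are saved under pics/ and viewed, at most 10 in all, crops included, and the job is handed in when it is done.

Besides the shell and the picture viewer there is one more tool, called after ">>>" by a JSON object that holds its "op" and its "data". jog_arm: Moves the arm, as the interface text tells. Its arguments: {"type":"object","properties":{"deltas":{"type":"array"},"squeeze":{"type":"number"}},"required":["deltas"]}

```bash
ls; mkdir -p pics; python3 - <<'E'
from workcell import readout, read_camera, bot
import cv2
for n in("scene","top","wrist"):
    c=read_camera(n); cv2.imwrite(f"pics/{n}0.png",c["color"])
    print(n,c["fx"],c["fy"],c["cx"],c["cy"],c["origin"],c["attitude"])
s=readout.read_state(); print(s)
print(bot.tip_extent,[a for a in dir(bot) if a[0]!='_'])
E
```

```text
pics
scene 444.32889036962223 444.32889036962223 314.8525438546715 192.4933207586526 [1.05885328 0.54446526 1.24428258] [-0.97490626 -2.65917767  0.76626199]
top 505.7486906900992 505.7486906900992 327.610030126357 198.54535693077747 [ 0.43803017 -0.0134216   1.77710375] [-2.18003543  2.16964583 -0.10790859]
wrist 338.6288070120095 338.6288070120095 323.7126258817152 196.2958679971063 [ 0.33269339 -0.59115589  0.37205977] [ 2.3825884  -1.58982407 -0.26033734]
{'time': 0.15, 'q': array([-1.21388610e+00,  2.64592050e-01,  1.60509789e+00,  6.38625368e-06,
        1.27368697e+00, -3.69119921e-02]), 'joint_vel': array([-8.63189147e-05, -7.13722084e-04, -5.50532841e-03,  1.05610164e-03,
       -1.08611713e-03,  3.90756028e-04]), 'joint_torque': array([ 1.71482156e-04, -5.15906096e+01, -3.67958558e+01, -2.73620435e-05,
        8.03366216e-03,  6.46873648e-07]), 'tool_pos': array([ 0.2588119 , -0.62281537,  0.24721964]), 'tcp_rot': array([-3.07915533e+00, -6.14276849e-01,  4.36806932e-04]), 'wrist_force': array([ 1.42157234, -0.06271669, -0.19706505]), 'torque': array([0.00335294, 0.02258513, 0.02197625]), 'grip_force': 0.0, 'width': 0.9974586877970222}
0.017 ['MotionError', 'tip_extent']
```

View pics/top0.png

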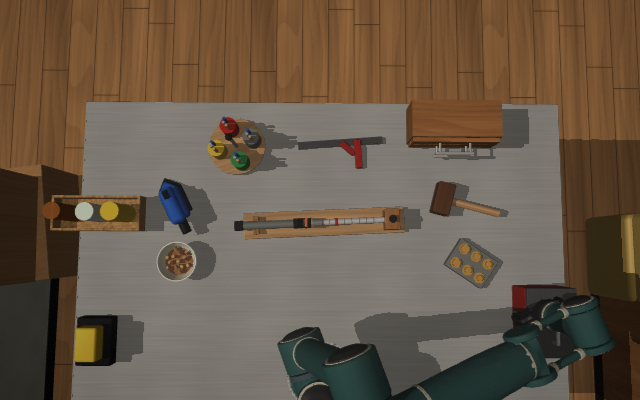

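View pics/scene0.png

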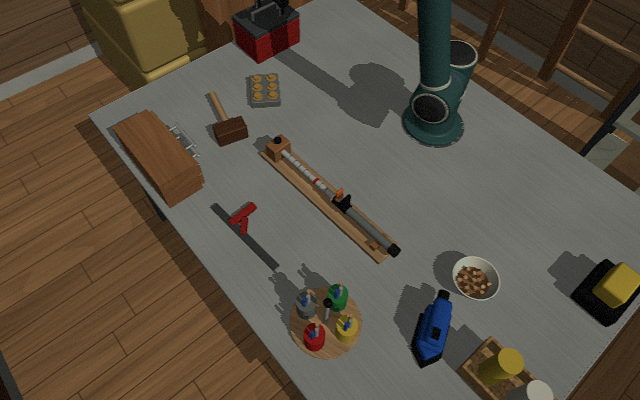

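The top view shows the cradle lying nearly along world y, with the clamp at (393,219), the red band near (337,221), the orange tab near (306,218) and the foot at (240,225). The scene view shows the band at (316,182) and the tab at (340,193). Next I'll measure these with colour masks.

```bash
cat > h.py <<'E'
import numpy as np, cv2
from scipy.spatial.transform import Rotation as R
from workcell import readout, read_camera
def ray(c,u,v):
    d=R.from_rotvec(c["attitude"]).as_matrix()@np.array([(u-c["cx"])/c["fx"],(v-c["cy"])/c["fy"],1]); return np.array(c["origin"]),d
def plane(c,u,v,z):
    o,d=ray(c,u,v); return o+d*(z-o[2])/d[2]
def tri(rs):
    A=0;b=0
    for o,d in rs:
        d=d/np.linalg.norm(d);P=np.eye(3)-np.outer(d,d);A=A+P;b=b+P@o
    return np.linalg.solve(A,b)
def blobs(c,lo,hi,roi):
    x0,y0,x1,y1=roi
    h=cv2.cvtColor(c["color"][y0:y1,x0:x1],cv2.COLOR_BGR2HSV)
    m=cv2.inRange(h,lo,hi); n,l,s,ce=cv2.connectedComponentsWithStats(m)
    return [(s[i,4],(ce[i]+[x0,y0]).round(1),(s[i,:4]+[x0,y0,0,0])) for i in range(1,n) if s[i,4]>3],m
E
python3 - <<'E'
from h import *
t=read_camera("top"); s=read_camera("scene")
for n,c,roi in(("top",t,(235,200,415,245)),("scene",s,(255,130,405,265))):
    for nm,lo,hi in(("red",(0,150,90),(4,255,255)),("red2",(172,120,90),(180,255,255)),("orange",(5,190,150),(14,255,255))):
        print(n,nm,blobs(c,lo,hi,roi)[0])
    x0,y0,x1,y1=roi
    k=4
    cr=cv2.resize(c["color"][y0:y1,x0:x1],None,fx=k,fy=k,interpolation=cv2.INTER_CUBIC)
    cv2.imwrite(f"pics/{n}c.png",cr)
    h=cv2.cvtColor(c["color"][y0:y1,x0:x1],cv2.COLOR_BGR2HSV)
    m=cv2.inRange(h,(6,70,60),(20,200,255)); m=cv2.morphologyEx(m,cv2.MORPH_CLOSE,np.ones((25,25)))
    cs=max(cv2.findContours(m,0,2)[0],key=cv2.contourArea); print("board",cv2.minAreaRect(cs+np.array([x0,y0])))
a=cv2.imread("pics/topc.png");b=cv2.imread("pics/scenec.png")
w=max(a.shape[1],b.shape[1]);im=np.zeros((a.shape[0]+b.shape[0],w,3),np.uint8);im[:a.shape[0],:a.shape[1]]=a;im[a.shape[0]:,:b.shape[1]]=b
cv2.imwrite("pics/both.png",cv2.resize(im,None,fx=.83,fy=.83))
print(im.shape)
E
```

```text
top red [(np.int32(16), array([336.1, 221.2]), array([335, 219,   3,   6]))]
top red2 []
top orange [(np.int32(14), array([305.6, 221.5]), array([305, 218,   2,   8]))]
board ((324.5, 222.0), (44.0, 179.0), 90.0)
scene red [(np.int32(10), array([315.5, 179.5]), array([314, 178,   4,   4]))]
scene red2 []
scene orange [(np.int32(9), array([339.6, 190.6]), array([337, 189,   6,   4]))]
board ((328.0191955566406, 197.017822265625), (180.52890014648438, 45.119140625), 42.87890625)
(720, 720, 3)
```

View pics/both.png

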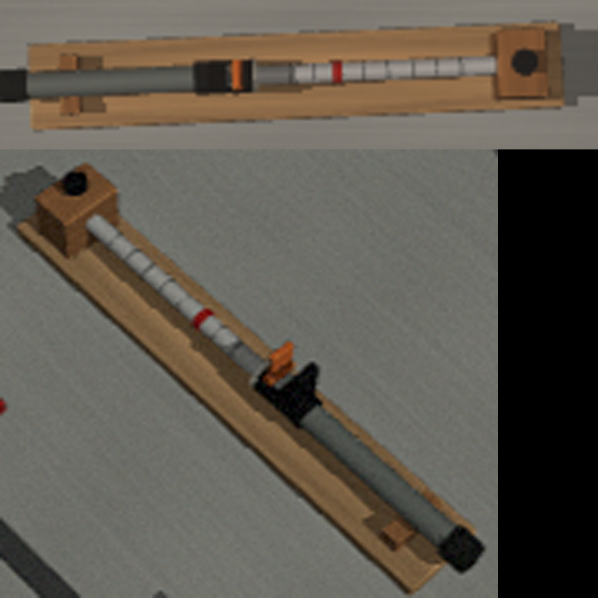

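The crops show the band, at about (336,221) in the top view and (315.5,180) in the scene view. The orange tab is just foot-side of it and the black heel is beyond the tab. The board corners are clear in the top view, so I can compute the pose.

```bash
python3 - <<'E'
from h import *
t=read_camera("top"); s=read_camera("scene")
P=[plane(t,235+x/3.32,200+y/3.32,.018)[:2] for x,y in((30,44),(34,129),(555,24),(560,105))]
print(np.round(P,4)); L=(P[0]+P[1])/2; Rr=(P[2]+P[3])/2; d=(L-Rr)/np.linalg.norm(L-Rr); c=(L+Rr)/2
print("center",c,"dir",d,"len",np.linalg.norm(L-Rr),"yaw",np.degrees(np.arctan2(-d[0],d[1])))
m=plane(t,336.3,221.4,.066);print("mark top",m, "cradle y",(m[:2]-c)@d)
m=tri([ray(t,336.3,221.4),ray(s,315.5,179.7)]);print("mark tri",m)
o=plane(t,305.9,221.5,.118);print("tab top",o,(o[:2]-c)@d)
q=tri([ray(t,305.9,221.5),ray(s,339.6,190.)]);print("tab tri",q)
st=readout.read_state(); print(R.from_rotvec(st["tcp_rot"]).as_matrix().round(3))
E
```

```text
[[ 0.5525  0.2701]
 [ 0.4637  0.2641]
 [ 0.5762 -0.281 ]
 [ 0.4912 -0.2855]]
center [ 0.52091412 -0.00805776] dir [-0.04658254  0.99891444] len 0.5509696114974241 yaw 2.669949063177508
mark top [ 0.52327755 -0.05020011  0.066     ] cradle y -0.04220668895437766
mark tri [ 0.52369169 -0.05055419  0.06347757]
tab top [0.5198813  0.05065231 0.118     ] 0.05869445221637188
tab tri [0.51892661 0.0515662  0.11959166]
[[ 0.923  0.384 -0.   ]
 [ 0.384 -0.923  0.001]
 [-0.    -0.001 -1.   ]]
```

>>> {"op": "jog_arm", "data": {"deltas": [0.032, -0.034, 0, 0, 0, 2.5, 1, 0.064, -0.068, 0, 0, 0, 5, 1, 0.096, -0.102, 0, 0, 0, 7.5, 1, 0.128, -0.136, 0, 0, 0, 10, 1, 0.16, -0.17, 0, 0, 0, 12.5, 1, 0.192, -0.204, 0, 0, 0, 15, 1, 0.224, -0.238, 0, 0, 0, 17.5, 1, 0.256, -0.272, 0, 0, 0, 19.9, 1]}}

```text
time: 1.15
tool_pos: [0.3913, -0.2722, 0.2486]
tcp_rot: [3.14, 0.069, 0.001]
wrist_force: [0.6, -0.5, 0.5]
width: 1.0
grip_force: 0.0
```

>>> {"op": "jog_arm", "data": {"deltas": [0.018, -0.042, 0, 0, 0, 0, 1, 0.036, -0.084, 0, 0, 0, 0, 1, 0.054, -0.126, 0, 0, 0, 0, 1, 0.072, -0.168, 0.01, 0, 0, 0, 1, 0.09, -0.21, 0.02, 0, 0, 0, 1, 0.108, -0.252, 0.03, 0, 0, 0, 1, 0.126, -0.294, 0.04, 0, 0, 0, 1, 0.14, -0.332, 0.047, 0, 0, 0, 1]}}

```text
time: 1.95
tool_pos: [0.5158, 0.0664, 0.2009]
tcp_rot: [-3.141, -0.074, -0.001]
wrist_force: [0.3, -0.3, 1.2]
width: 1.0
grip_force: 0.0
```

>>> {"op": "jog_arm", "data": {"deltas": [0, 0, 0, 0, 0, 0, 1, 0, 0, 0, 0, 0, 0, 1]}}

```text
time: 2.15
tool_pos: [0.5152, 0.0649, 0.201]
tcp_rot: [3.14, 0.077, -0.001]
wrist_force: [-0.6, -0.9, 0.3]
width: 1.0
grip_force: 0.0
```

```bash
python3 - <<'E'
from h import *
c=read_camera("wrist"); cv2.imwrite("pics/wrist1.png",c["color"]); np.savez("w1.npz",**c)
s=readout.read_state(); print(s["tool_pos"],s["wrist_force"],R.from_rotvec(s["tcp_rot"]).as_matrix().round(4)); print(c["origin"],c["attitude"])
for nm,lo,hi in(("red",(0,150,70),(4,255,255)),("orange",(5,180,110),(15,255,255))): print(nm,blobs(c,lo,hi,(0,0,640,400))[0])
E
```

```text
[0.51525984 0.06403909 0.20130422] [-0.26310494 -0.35112925  0.18048281] [[ 9.989e-01  4.750e-02 -4.000e-04]
 [ 4.750e-02 -9.989e-01 -6.000e-04]
 [-4.000e-04  6.000e-04 -1.000e+00]]
[0.59533007 0.06957045 0.32592397] [ 2.0933049  -1.99341545 -0.32407297]
red [(np.int32(306), array([466.6, 181.3]), array([457, 169,  17,  26]))]
orange [(np.int32(54), array([340.1, 175. ]), array([334, 173,  14,   5])), (np.int32(444), array([343., 205.]), array([335, 181,  15,  44]))]
```

View pics/wrist1.png

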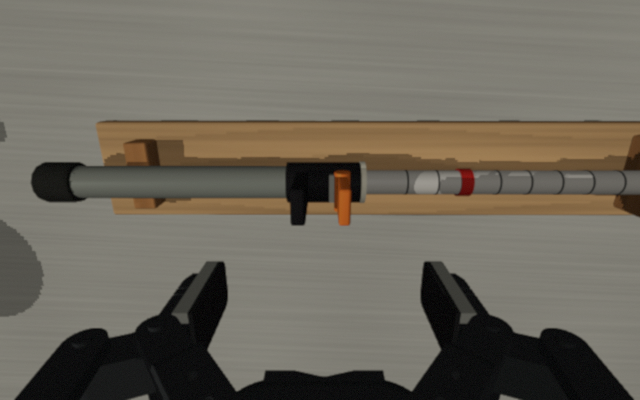

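The wrist view shows the band at (466,181), the collar's white rim at about u=363, the tab from (340,172) to (344,224), and the heel at about (298,207). Both fingers are in view and still open.

```bash
python3 - <<'E'
from h import *
c=dict(np.load("w1.npz")); 
print("row180 gray", c["color"][180,280:380].mean(1).astype(int))
d=np.array([-.0475,.9989])
m=plane(c,466,181.5,.066); print("band",m)
e=plane(c,365.5,181.5,.0713); print("rim",e,(e-m)[:2]@d)
t=plane(c,(334+350)/2,224,.118); print("tab top low corner",t,(t-m)[:2]@d)
t2=plane(c,351,222,.118); print("tab -y face top",t2,(t2-m)[:2]@d)
h=plane(c,291.,223,.117); print("heel +y face top",h,(h-m)[:2]@d)
E
```

```text
row180 gray [ 94  93  94  95  90  62  30  17  19  15  19  17  21  10   7   6   8   8
   7   4   5   8   6   4   8   4   4   8  14   9  12  11  10  10   9  16
  11  12   9  11  10  11  11  10  14   9  14  16  37  68  81  84  82  79
  64  52  49  48  58  59  53  48  48  45  43  41  46  44  46  45  33  19
  14   8  10  11  12  14   9  12  34  79 111 121 121 120 116 108 106 105
 106 106 105 106 106 105 105 107 105 105]
band [ 0.52661143 -0.04740152  0.066     ]
rim [0.52417594 0.03341255 0.0713    ] 0.08084085878143185
tab top low corner [0.50716197 0.05308216 0.118     ] 0.10129699395696488
tab -y face top [0.50889095 0.04720665 0.118     ] 0.09534582099663305
heel +y face top [0.50579563 0.08708052 0.117     ] 0.13532285488424164
```

>>> {"op": "jog_arm", "data": {"deltas": [0.003, -0.003, 0.02, 0, 0, 0, 1, 0.003, -0.003, 0.05, 0, 0, 0, 1, 0.003, -0.003, 0.075, 0, 0, 0, 1, 0.003, -0.003, 0.09, 0, 0, 0, 1, 0.003, -0.003, 0.098, 0, 0, 0, 0.41, 0.003, -0.003, 0.098, 0, 0, 0, 0.41, 0.003, -0.003, 0.098, 0, 0, 0, 0.41, 0.003, -0.003, 0.098, 0, 0, 0, 0.41]}}

```text
time: 3.0
tool_pos: [0.5196, 0.0673, 0.1048]
tcp_rot: [-3.141, -0.073, -0.004]
wrist_force: [0.2, 0.7, -0.4]
width: 0.704
grip_force: 0.0
```

```bash
python3 - <<'E'
from h import *
c=read_camera("wrist"); cv2.imwrite("pics/wrist2.png",c["color"]); np.savez("w2.npz",**c)
s=readout.read_state(); print(s["tool_pos"],s["wrist_force"],s["width"])
for nm,lo,hi in(("red",(0,150,70),(4,255,255)),("orange",(5,180,110),(15,255,255))): print(nm,blobs(c,lo,hi,(0,0,640,400))[0])
E
```

```text
[0.51944188 0.06738982 0.10468709] [-0.26016846 -0.5121354  -0.66901553] 0.7064819095114759
red [(np.int32(729), array([540.4, 235.8]), array([522, 217,  31,  39]))]
orange [(np.int32(227), array([352.2, 248.2]), array([345, 232,  23,  56])), (np.int32(73), array([354.2, 257.1]), array([352, 247,   6,  21])), (np.int32(929), array([363.6, 301.1]), array([355, 274,  19,  55]))]
```

View pics/wrist2.png

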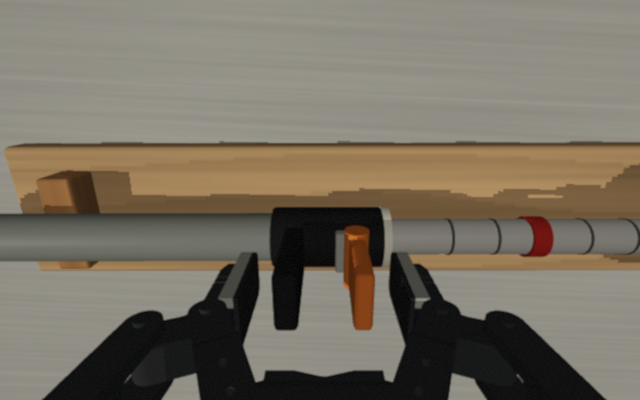

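The fingers straddle the tab and heel with gaps on both sides. The collar's white rim is at u≈388 and the band at (538,236). Pushing in now, using the heel finger only.

>>> {"op": "jog_arm", "data": {"deltas": [0, 0.006, 0, 0, 0, 0, 0.41, 0, 0.012, 0, 0, 0, 0, 0.41, 0, 0.022, 0, 0, 0, 0, 0.41, 0, 0.034, 0, 0, 0, 0, 0.41, 0, 0.048, 0, 0, 0, 0, 0.41, 0, 0.062, 0, 0, 0, 0, 0.41, 0, 0.074, 0, 0, 0, 0, 0.41, 0, 0.08, 0, 0, 0, 0, 0.41]}}

```text
time: 3.85
tool_pos: [0.5226, -0.0126, 0.104]
tcp_rot: [-3.139, -0.071, -0.002]
wrist_force: [0.7, 4.9, 3.3]
width: 0.704
grip_force: 2.9
```

>>> {"op": "jog_arm", "data": {"deltas": [0, 0, 0, 0, 0, 0, 0.41, 0, 0, 0, 0, 0, 0, 0.41]}}

```text
time: 4.05
tool_pos: [0.5225, -0.0124, 0.1038]
tcp_rot: [-3.14, -0.072, -0.002]
wrist_force: [0.2, 4.6, 2.9]
width: 0.705
grip_force: 2.0
```

```bash
python3 - <<'E'
from h import *
c=read_camera("wrist"); cv2.imwrite("pics/wrist3.png",c["color"]); np.savez("w3.npz",**c)
s=readout.read_state(); print(s["tool_pos"],s["wrist_force"],s["width"],s["grip_force"])
for nm,lo,hi in(("red",(0,150,70),(4,255,255)),("orange",(5,180,110),(15,255,255))): print(nm,blobs(c,lo,hi,(0,0,640,400))[0])
print(c["color"][236,370:460].mean(1).astype(int))
E
```

```text
[ 0.5224774  -0.01222458  0.10368167] [0.29990943 3.8372625  3.04439465] 0.7072760313260957 2.021801769733429
red [(np.int32(639), array([394. , 234.7]), array([384, 217,  20,  38]))]
orange [(np.int32(213), array([333.3, 245.1]), array([325, 231,  23,  57])), (np.int32(32), array([331.6, 247.8]), array([330, 241,   4,  14])), (np.int32(1028), array([338.9, 298.4]), array([331, 257,  18,  72]))]
[138 138 138 137 130 123 123 123 123 122 122 123 124 123 119  97  70  55
  54  54  55  55  54  55  54  53  55  56  56  54  54  57  53  53  78 111
 122 122 122 123 122 122 122 121 122 122 122 121 121 122 122 122 122 121
 122 121 121 121 121 121 120 120 122 121 119 121 121 120 121 120 121 121
 121 114  81  47  63 103 118 119 120 120 120 120 121 120 121 120 119 120]
```

View pics/wrist3.png

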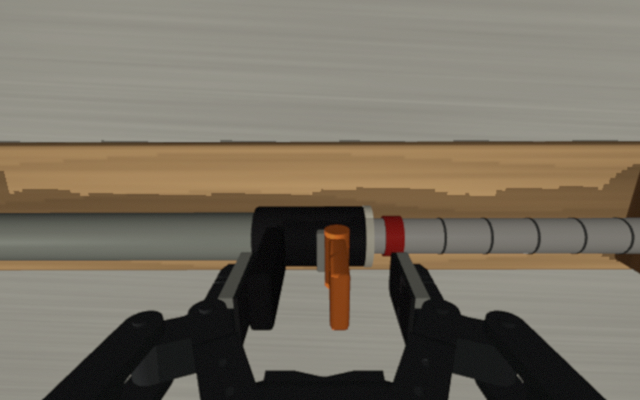

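The rim edge is at u≈374.5 and the band spans u≈385.5–404, so the edge is not yet on the band. The lever is still open.

```bash
cat >> h.py <<'E'
def gap(c,ur,ub,v=236):
    d=np.array([-.0475,.9989]); o=np.array(c["origin"]); a=np.array([.5235,.055])-o[[0,2]]; n=-a/np.linalg.norm(a)
    e=plane(c,ur,v,.055+.017*n[1]); m=plane(c,ub,v,.055+.0115*n[1]); return (e-m)[:2]@d, e, m
E
python3 - <<'E'
from h import *
c=dict(np.load("w3.npz")); print(gap(c,374.7,394.7)); print(gap(c,374.7,385.5)[0],gap(c,374.7,404.3)[0])
E
```

```text
(np.float64(0.011390065514647326), array([ 0.52967672, -0.03741657,  0.07048182]), array([ 0.52786618, -0.04890527,  0.065473  ]))
0.006526423218044555 0.01646481945447987
```

>>> {"op": "jog_arm", "data": {"deltas": [0, 0.004, 0, 0, 0, 0, 0.41, 0, 0.008, 0, 0, 0, 0, 0.41, 0, 0.0115, 0, 0, 0, 0, 0.41, 0, 0.0115, 0, 0, 0, 0, 0.41, 0, 0.0115, 0, 0, 0, 0, 0.41, 0, 0.0115, 0, 0, 0, 0, 0.41, 0, 0.0115, 0, 0, 0, 0, 0.41]}}

```text
time: 4.8
tool_pos: [0.5228, -0.0237, 0.1034]
tcp_rot: [-3.14, -0.073, -0.001]
wrist_force: [1.4, 5.4, 3.0]
width: 0.711
grip_force: 2.5
```

```bash
python3 - <<'E'
from h import *
c=read_camera("wrist"); cv2.imwrite("pics/wrist4.png",c["color"]); np.savez("w4.npz",**c)
s=readout.read_state(); print(s["tool_pos"],s["wrist_force"],s["width"],s["grip_force"])
for nm,lo,hi in(("red",(0,150,70),(4,255,255)),("orange",(5,180,110),(15,255,255))): print(nm,blobs(c,lo,hi,(0,0,640,400))[0])
print(c["color"][236,345:400])
E
```

```text
[ 0.52282773 -0.02366694  0.10340441] [1.17339798 3.90095071 3.42016116] 0.705522572078772 2.538045197725296
red [(np.int32(275), array([378.4, 235.6]), array([375, 217,   8,  38]))]
orange [(np.int32(1319), array([337.5, 287.1]), array([325, 230,  24,  99]))]
[[ 24  64 128]
 [ 20  58 119]
 [ 17  53 112]
 [ 17  48 100]
 [ 15  32  66]
 [ 10  14  28]
 [ 15  14  14]
 [ 15  12  13]
 [ 19  19  18]
 [ 18  17  17]
 [ 12  13  15]
 [ 17  18  18]
 [ 15  16  17]
 [ 13  10  12]
 [ 19  19  17]
 [ 12  14  12]
 [ 18  15  19]
 [ 17  19  14]
 [ 13  15  13]
 [ 18  17  16]
 [ 34  37  40]
 [ 78  87  91]
 [115 129 133]
 [126 141 145]
 [127 141 146]
 [127 141 145]
 [127 142 145]
 [127 142 145]
 [123 137 143]
 [ 97 109 135]
 [ 54  62 122]
 [ 25  30 117]
 [ 25  27 117]
 [ 22  27 117]
 [ 20  25 117]
 [ 24  27 117]
 [ 24  27 117]
 [ 26  30 116]
 [ 65  70 119]
 [105 111 124]
 [116 122 126]
 [119 124 127]
 [118 125 127]
 [119 125 127]
 [118 123 126]
 [118 124 127]
 [119 125 127]
 [118 125 127]
 [117 123 126]
 [118 124 126]
 [119 124 127]
 [118 124 126]
 [117 123 125]
 [119 124 127]
 [118 124 126]]
```

View pics/wrist4.png

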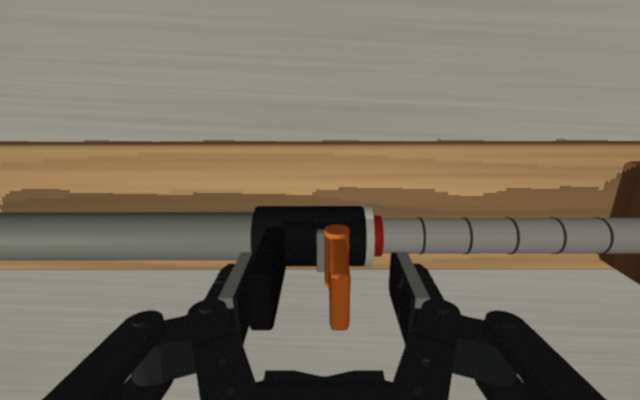

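The edge is now on the band: the rim is at u≈374.5, about 8.5 px of red is still visible (band end at u≈383), and the lever is open.

```bash
python3 - <<'E'
from h import *
c=dict(np.load("w4.npz")); print(gap(c,374.6,383.2)[0]-.005)
t=plane(c,349.5,324,.118);h=plane(c,248.5,324,.117);print(t,h)
E
```

```text
0.0003543483080774663
[ 0.51371893 -0.0335228   0.118     ] [0.51102756 0.00635299 0.117     ]
```

>>> {"op": "jog_arm", "data": {"deltas": [0, -0.001, 0, 0, 0, 0, 0.363, 0, -0.002, 0, 0, 0, 0, 0.316, 0, -0.003, 0, 0, 0, 0, 0.269, 0, -0.004, 0, 0, 0, 0, 0.222, 0, -0.005, 0, 0, 0, 0, 0.175, 0, -0.006, 0, 0, 0, 0, 0.128, 0, -0.007, 0, 0, 0, 0, 0.081, 0, -0.007, 0, 0, 0, 0, 0.081], "squeeze": 30}}

```text
time: 5.65
tool_pos: [0.522, -0.0169, 0.1031]
tcp_rot: [-3.141, -0.073, 0.001]
wrist_force: [-1.2, 5.3, 3.2]
width: 0.539
grip_force: 2.5
```

```bash
cat > m.py <<'E'
from h import *
import sys
c=read_camera("wrist"); np.savez("w.npz",**c); cv2.imwrite(f"pics/{sys.argv[1]}.png",c["color"])
s=readout.read_state(); print(s["time"],s["tool_pos"],s["wrist_force"],s["width"],s["grip_force"])
row=c["color"][234:239].mean(0).astype(float)[345:420]; red=np.where(row[:,2]-row[:,1]>40)[0]+345; red=red[red>355]
br=np.where(row[:,1]>80)[0]+345; print("red",red.min(),red.max(),"rim start",br[br>352].min())
print("edge-mid", gap(c,red.min()-.5,red.max()+.8)[0]-.005)
print(blobs(c,(5,180,110),(15,255,255),(0,0,640,400))[0])
E
python3 m.py w5
```

```text
5.7 [ 0.52199689 -0.01689693  0.10316884] [0.00664468 5.58745478 2.70658667] 0.5423914226014223 2.6088277995586395
red 356 396 rim start 353
edge-mid 0.01726225536869904
[(np.int32(377), array([347.5, 248.8]), array([340, 230,  23,  56])), (np.int32(969), array([357.5, 300.1]), array([348, 273,  20,  56]))]
```

```bash
cat > m.py <<'E'
from h import *
import sys
c=read_camera("wrist"); np.savez("w.npz",**c); cv2.imwrite(f"pics/{sys.argv[1]}.png",c["color"])
s=readout.read_state(); print(s["time"],s["tool_pos"],s["wrist_force"],s["width"],s["grip_force"])
b=max(blobs(c,(0,150,70),(4,255,255),(340,215,460,257))[0],key=lambda b:b[0]); x,w=b[2][0],b[2][2]
print(b,"edge-mid", gap(c,x-.4,x+w+.2)[0]-.005)
print(blobs(c,(5,180,110),(15,255,255),(0,0,640,400))[0])
E
python3 m.py w5
```

```text
5.75 [ 0.52195789 -0.01688382  0.10313008] [-1.80714727  4.76851156  2.77601627] 0.5408305415802885 2.6340005546808243
(np.int32(236), array([391.7, 233.7]), array([388, 216,   8,  38])) edge-mid 0.0005588059646405826
[(np.int32(374), array([347.5, 248.8]), array([340, 230,  23,  56])), (np.int32(968), array([357.5, 300. ]), array([349, 273,  19,  56]))]
```

>>> {"op": "jog_arm", "data": {"deltas": [0, -0.001, 0, 0, 0, 0, 0.034, 0, -0.002, 0, 0, 0, 0, -0.013, 0, -0.003, 0, 0, 0, 0, -0.06, 0, -0.004, 0, 0, 0, 0, -0.107, 0, -0.005, 0, 0, 0, 0, -0.154, 0, -0.006, 0, 0, 0, 0, -0.2, 0, -0.006, 0, 0, 0, 0, -0.2]}}

```text
time: 6.45
tool_pos: [0.5219, -0.0109, 0.1036]
tcp_rot: [3.141, 0.073, -0.0]
wrist_force: [-1.9, 3.6, 5.1]
width: 0.4
grip_force: 4.4
```

```bash
python3 m.py w6
```

```text
6.5 [ 0.52196167 -0.01092902  0.10360164] [-1.38614035  4.53560413  4.96864198] 0.39718355642957204 4.409662261605263
(np.int32(221), array([402.9, 234.8]), array([399, 216,   8,  39])) edge-mid 0.0007521120529408332
[(np.int32(1292), array([355.1, 286.5]), array([339, 230,  29,  99])), (np.int32(28), array([341.2, 280.6]), array([339, 271,   5,  16]))]
```

>>> {"op": "jog_arm", "data": {"deltas": [0, -0.001, 0, 0, 0, 0, -0.247, 0, -0.002, 0, 0, 0, 0, -0.294, 0, -0.003, 0, 0, 0, 0, -0.341, 0, -0.004, 0, 0, 0, 0, -0.4, 0, -0.004, 0, 0, 0, 0, -0.46, 0, -0.004, 0, 0, 0, 0, -0.55, 0, -0.004, 0, 0, 0, 0, -0.7, 0, -0.004, 0, 0, 0, 0, -0.7]}}

```text
time: 7.3
tool_pos: [0.522, -0.007, 0.1039]
tcp_rot: [3.14, 0.074, 0.001]
wrist_force: [-2.8, 5.4, 7.6]
width: 0.291
grip_force: 30.8
```

```bash
python3 m.py w7
```

```text
7.35 [ 0.52197814 -0.00705222  0.10389383] [-2.18276187  5.40326828  6.78534379] 0.29395612879793065 30.7853901386261
(np.int32(173), array([410.6, 235.3]), array([408, 216,   6,  39])) edge-mid -0.00014834986689916257
[(np.int32(184), array([340.5, 238.7]), array([331, 230,  23,  41])), (np.int32(1029), array([346.1, 296. ]), array([338, 243,  19,  85])), (np.int32(26), array([333.1, 280.9]), array([332, 272,   4,  15]))]
```

View pics/w7.png

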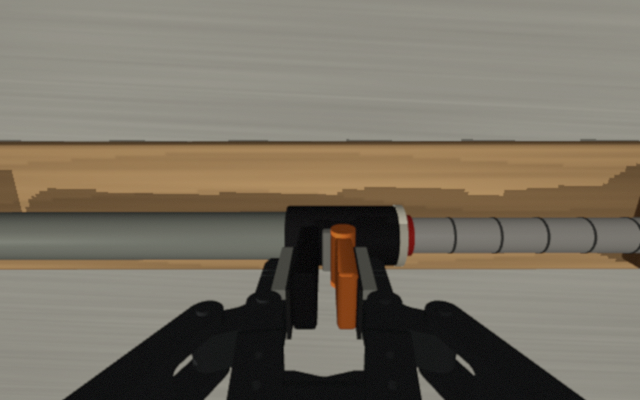

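The lever is closed: the opening is about 25 mm, the grip is 31 N and both fingers are in contact. The rim is at u≈407 with the band still visible beside it (408–414), which puts the edge within about 1 mm of the band's middle. I'll let it settle and hand in.

>>> {"op": "jog_arm", "data": {"deltas": [0, 0, 0, 0, 0, 0, -0.7, 0, 0, 0, 0, 0, 0, -0.7, 0, 0, 0, 0, 0, 0, -0.7, 0, 0, 0, 0, 0, 0, -0.7]}}

```text
time: 7.75
tool_pos: [0.522, -0.007, 0.1039]
tcp_rot: [3.14, 0.074, 0.001]
wrist_force: [-1.2, 6.1, 6.5]
width: 0.287
grip_force: 30.8
```

```bash
python3 m.py w8; python3 -c "
from workcell import finish_job; print(finish_job())"
```

```text
7.8 [ 0.5220082  -0.00705681  0.10391229] [-2.29733087  5.16555884  6.15926479] 0.2916120628020658 30.783778131008148
(np.int32(172), array([410.6, 235.2]), array([408, 216,   6,  39])) edge-mid -0.00014835270469600644
[(np.int32(177), array([340.7, 237.7]), array([331, 230,  23,  35])), (np.int32(1028), array([346.1, 296.2]), array([338, 244,  19,  84])), (np.int32(28), array([333.1, 280.1]), array([332, 270,   4,  17]))]
the job is handed in; nothing more can be done
None
```

I handed the job in at about 7.8 s with the collar edge measured within about 1 mm of the red band's middle, the cam lever closed and the lever and heel gripped at about 31 N; the hand-in returned no verdict.

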